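Snap the cover onto the junction box

TASK

The wiring is finished, so close the open junction box: take the smaller cover out of the rack, lay it flat on the bench with its finger rib up, then set it on the box and press it down until all four clips have snapped over its edges. Leave the larger cover standing in the rack.

Things in the scene. Friction and masses are not known exactly. Their poses are not given: they have to be found in the camera images.
- cover: The smaller of two grey moulded covers: 66 mm long (its x), 52 mm wide (its y), 10 mm thick, hollow underneath, about 60 g. Origin: centre of its open underside; z points out through the ribbed top. Each edge has in its middle a clip pocket 18 mm wide, 4.5 mm deep, with a 3 mm ledge at its foot. At the start it stands on a long edge in a rack slot: z level, x along the slot.
- cover_rib (a point): Top centre of the cover's finger rib, 24 mm from the underside. The rib is 30 mm long (along the cover's x), 10 mm thick, 14 mm high above the flat top (which is 10 mm from the underside); it is the handle for setting the cover down on the box.
- cover_edge (a point): Middle of the cover's long edge that is uppermost at the start (its -y edge), 58 mm above the bench in the rack: pinch it there across the 10 mm thickness. The rib begins 21 mm below this edge. The cover also stands by itself on its lower long edge on the bench and tips over flat when pushed near the top.
- large_cover: The larger cover, 86 x 60 x 10 mm, otherwise like the smaller one and in the same frame; it stands in the other used slot of the rack, 66 mm from the smaller one; which of them is where varies. To be left there.
- rack: Fixed rack for covers: aluminium base plate 66 mm (x) by 148 mm (y), 6 mm thick, with two white slotted combs that end 22 mm above the bench. The slots run along x and are 13 mm wide, their floor is 6 mm above the bench; the two used ones lie 33 mm either side of the centre in y. The covers' ribs face its +y. Origin: centre of the underside.
- junction_box: Open grey junction box fixed to the bench, 66 mm (its x) by 52 mm (its y), two black cable glands on its +x end, white terminal strip inside. Origin: centre of its underside, z up. Four sprung clips, one in the middle of each edge, 12 mm wide, reach about 12 mm above the cover's seat. The bench (z = 0) between box and rack, 0.4 to 0.5 m ahead of the robot, is clear but for a hex key near its front.
- box_seat (a point): Centre of the cover's seat, 28 mm above the box's origin: the cover's underside comes here, its x along the box's x, either way round. A collar stands 6 mm above the seat, inside the cover. The clips' sloping noses carry an unpressed cover about 9 mm above the seat. Pressing in the middle takes about 25 N to pass all four clips; near one end or edge about half that, passing that side first.
- clip_far (a joint): Sprung clip at the middle of the box's +x edge: angle in rad, 0 = upright at rest (held there by a spring), grows to about 0.1 as the passing cover bends it outward, and drops back below 0.05 with the click.
- clip_left (a joint): Sprung clip at the middle of the box's +y edge: angle in rad, 0 = upright at rest (held there by a spring), grows to about 0.1 as the passing cover bends it outward, and drops back below 0.05 with the click.
- clip_near (a joint): Sprung clip at the middle of the box's -x edge: angle in rad, 0 = upright at rest (held there by a spring), grows to about 0.1 as the passing cover bends it outward, and drops back below 0.05 with the click.
- clip_right (a joint): Sprung clip at the middle of the box's -y edge: angle in rad, 0 = upright at rest (held there by a spring), grows to about 0.1 as the passing cover bends it outward, and drops back below 0.05 with the click.
Things that resemble listed ones, but are neither listed nor needed, are in the scene too. Leave any purple look-alike of the cover alone.

How it is judged:
On the way, in this order (a step that is already met when the one before it is completed fails the run):
1. the smaller cover lies flat on the bench, rib up, let go (height (world z) of cover below 0.004 m and angle between cover's own z axis and vertical below 0.08 rad and contact force between cover and the fingers below 0.1 N), for 0.2 s.
2. the cover is set on the box, rib up and square to it (horizontal distance between cover and junction_box below 0.006 m and z of cover in the frame of junction_box below 0.042 m and angle between the x axis of cover and the x axis of junction_box, either way round below 0.12 rad and angle between cover's own z axis and vertical below 0.2 rad), for 0.1 s.
At the end, for the whole second after the job is handed in: The smaller cover sits on the box, rib up: origin less than 29.5 mm above the box's (seated is 28), within 4 mm sideways, square within 0.08 rad, level within 0.035 rad, at rest; every clip is back within 0.05 rad of upright (z of cover in the frame of junction_box below 0.0295 m and horizontal distance between cover and junction_box below 0.004 m and angle between the x axis of cover and the x axis of junction_box, either way round below 0.08 rad and angle between cover's own z axis and vertical below 0.035 rad and value of joint each of clip_far, clip_left, clip_near, clip_right below 0.05 rad and linear speed of cover below 0.02 m/s); the robot touches nothing.
It fails at once if the larger cover is shifted by more than 15 mm or taken from the rack (distance of large_cover from where it was at the start of the episode above 0.015 m).
It also fails if it takes over 58 s, if anything falls off the work surface, if the arm or the gripper's body presses on something with over 40 N, if the wrist force passes 120 N, or if a joint passes its speed limit or range.

ROBOT

A 7-joint arm with a two-finger parallel gripper is mounted at the origin on a cart in front of the work surface, level with it; the furniture and walls round the work are solid. World frame = base frame: x ahead of the robot, y to its left, z up, the work surface at z = 0. Lengths are in m, angles in rad, forces in N, time in s.
With the tool pointing down it reaches from about 0.4 to 0.75 m from the base axis. Payload 19.5 kg.
Tool frame: the origin (TCP) lies between the finger pads; the fingertips stand 22 mm ahead of it and the grasp point (between the pads) lies 3 mm ahead of it (bot.nose_length is the distance from the TCP to the fingertips, in m); y points along the fingers, x is the direction in which the jaws open and shut, and the axes are right-handed (so a half turn about y gives the same grasp; the last joint's range is limited). The gripper opens to 85 mm and grips with 20 to 120 N. Pads are 22 mm wide; open, the fingers measure 114 mm over their backs; the gripper's body (76 mm by 85 mm) begins 54 mm behind the grasp point. The pads swing forward as they close: fully open they stand 13 mm farther back than shut.
Start: joints at [-1.154, 0.707, -0.028, 1.485, 0.022, 0.951, -0.075], TCP at [0.255, 0.516, 0.253] pointing down, gripper open.
Joint ranges: [-2.71, 2.71], [-0.32, 2.16], [-1.57, 1.52], [0, 2.45], [-1.46, 4.6], [0, 2.02], [-2.83, 2.83]. Speed limits (rad/s): [1.89, 1.89, 2.57, 2.57, 3.01, 3.01, 3.01].

INTERFACE

Orientations are given as a unit quaternion [w, x, y, z].
In Python, from cell import bot gives the robot as it stands.
- The arm moves only by the tool move_arm, never from a script. Its argument "targets" is a list of rows, each a list of 7 numbers: the turn, a rotation vector about the tool's x, y, z in rad, then the shift along the tool's x, y, z in cm, then the finger opening in cm, from 0 to 8.54. A call has 1 to 5 rows; each row is the pose to reach, as a shift and turn from the pose measured when the call began, along the tool's axes at that moment; what a row does not reach only later rows make up. A row lasts 1/8 s, in which the tool goes at most 62.5 mm and 10.7 degrees, less where a joint would pass 70% of its speed; a pose out of reach is approached as far as the arm can. A call with a gripper value outside its range is refused whole. The fingers move at their own pace and stop on an object; the grip force is fixed at half the most. Time passes only in rows, so rows that repeat a pose let the fingers close. It gives the time, the measured TCP pose, the force and the opening at its end, in the units of the state.
- bot.read_state(): the state, without advancing time (a new reading comes with each control period).
- bot.capture(name): name is "scene" or "top" or "wrist"; returns (picture, depth): 420x560x3 uint8, blue, green, red; 420x560 float32, m along the optical axis (not along the pixel's ray), 0 where there is no reading.
- bot.camera_info(name): a dict with "mtx" (3x3 intrinsics, pixels), "k1" (the pictures are not rectified: a ray, as slopes to the right and down, at radius r is drawn at 1 + k1 r^2 times it, then the intrinsics apply), "position" and "rotation" of the camera in the world; the wrist camera has in their place "hand_eye" (4x4, takes a point from camera to tool coordinates, whose origin is the TCP and whose axes are the tool frame's). Camera axes: x right, y up, looking along -z (the intrinsics and any distortion apply to the point x, -y, -z); pixel columns grow to the right and rows downward; lengths in m; the calibration is good to about 2 mm. A picture is of the moment at which its call begins: read the wrist's pose just before it. camera_info takes no time and is no camera call.
- bot.hand_in(): hands the job in, once; it reports no verdict.
The state is a dict: "t": time; "joint_pos": joint angles; "qvel": joint speeds; "joint_torque": joint torques, N m; "eef_pos": TCP position; "tcp_rot": TCP orientation; "ft_force": force on the tool from outside, world axes, zero at the start; "moment": the same for the moment, N m; "gripper_width": finger opening in m.
Only numpy, scipy, OpenCV 4.12 (cv2) and the standard library are available. Lean on these libraries where they do the work, as an engineer would, in place of code of your own. Each camera call takes 0.05 s, during which the arm holds its last target.

## Working session

There is one attempt and no reset: what is moved stays moved. The work goes in short steps, Python scripts to look and compute and a tool call to move; the robot and the scene stay as the last step left them, time stands still between calls to the robot, and variables do not carry over. Pictures are saved under pics/ and viewed, and the job is handed in when it is done.

Besides the shell and the picture viewer there is one more tool, called after "Request:" in YAML: its name, and indented under it one key for each argument. move_arm: Moves the arm, as the interface text tells. Its arguments: {"type":"object","properties":{"targets":{"type":"array"}},"required":["targets"]}

```bash
ls; mkdir -p pics; python3 - <<'E'
from cell import bot
import cv2
s=bot.read_state();print(s)
for n in ["scene","top","wrist"]:
    i=bot.camera_info(n);print(n,i)
for n in ["scene","top"]:
    p,d=bot.capture(n);cv2.imwrite(f"pics/{n}0.png",p)
    import numpy as np;np.save(f"{n}0.npy",d)
E
```

```text
pics
{'t': 0.0, 'joint_pos': array([-1.153703  ,  0.70707319, -0.02761726,  1.48499185,  0.02199641,
        0.95090794, -0.07551868]), 'qvel': array([ 1.34060909e-04,  2.57151998e-04, -1.44079034e-03,  2.43866273e-04,
        8.67576339e-04, -4.15284522e-05, -9.98901260e-04]), 'joint_torque': array([-3.75740419e-04, -8.83207369e+01,  1.23463925e+00, -2.36173081e+01,
        1.69383420e-02,  6.44533779e-03, -2.08113454e-05]), 'eef_pos': array([0.25454186, 0.51532386, 0.25284625]), 'tcp_rot': array([-0.60039005,  0.60081126,  0.37288298, -0.37351828]), 'ft_force': array([-0.6944293 , -0.12789864,  0.13353974]), 'moment': array([0.05691747, 0.03907721, 0.0014349 ]), 'gripper_width': 0.0856820386512315}
scene {'mtx': array([[449.42228793,   0.        , 277.79458937],
       [  0.        , 449.42228793, 198.58843902],
       [  0.        ,   0.        ,   1.        ]]), 'k1': -0.14009746740284915, 'position': array([ 0.44500947, -0.45591844,  1.03798161]), 'rotation': array([ 0.96234694,  0.27027458, -0.00468006, -0.02860262])}
top {'mtx': array([[468.49136042,   0.        , 287.13285587],
       [  0.        , 468.49136042, 216.34391142],
       [  0.        ,   0.        ,   1.        ]]), 'k1': 0.05196914749512428, 'position': array([0.3194168 , 0.16902182, 1.08337681]), 'rotation': array([-0.69712078, -0.05669942,  0.06630399,  0.711626  ])}
wrist {'mtx': array([[353.80261393,   0.        , 277.68435849],
       [  0.        , 353.80261393, 208.37849919],
       [  0.        ,   0.        ,   1.        ]]), 'k1': -0.08869313976161865, 'hand_eye': array([[ 9.99999916e-01, -4.10094666e-04, -1.85556199e-05,
         8.09026408e-05],
       [ 1.04259581e-04,  2.97432346e-01, -9.54742891e-01,
        -1.20269259e-01],
       [ 3.97054009e-04,  9.54742809e-01,  2.97432364e-01,
         7.54597557e-02],
       [ 0.00000000e+00,  0.00000000e+00,  0.00000000e+00,
         1.00000000e+00]])}
```

View pictures.

View pics/scene0.png

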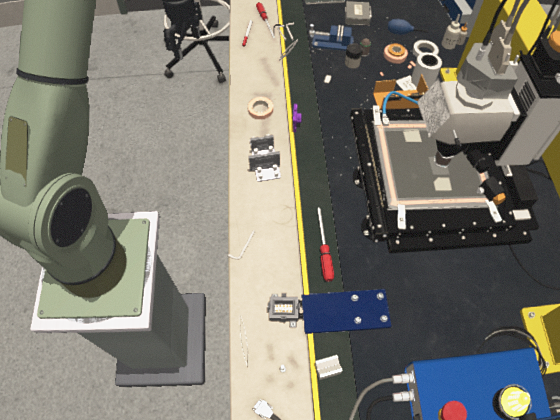

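View pics/top0.png

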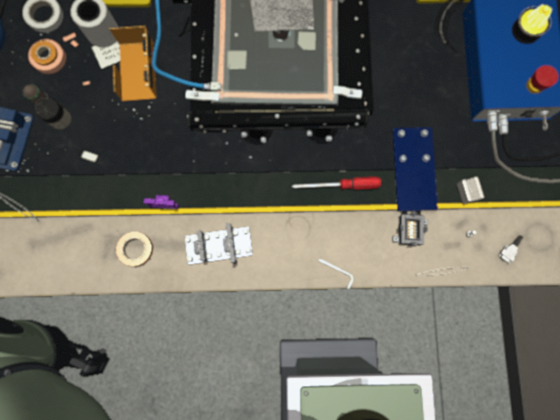

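```bash
cat > h.py <<'E'
import numpy as np,cv2
from cell import bot
from scipy.spatial.transform import Rotation as R
def q2R(q): return R.from_quat([q[1],q[2],q[3],q[0]]).as_matrix()
def cam(n,s=None):
    i=bot.camera_info(n)
    if n=='wrist':
        T=np.eye(4);T[:3,:3]=q2R(s['tcp_rot']);T[:3,3]=s['eef_pos'];T=T@i['hand_eye'];return i,T[:3,:3],T[:3,3]
    return i,q2R(i['rotation']),np.array(i['position'])
def slopes(i,uv):
    m=i['mtx'];d=np.array([(uv[0]-m[0,2])/m[0,0],(uv[1]-m[1,2])/m[1,1]]);p=d.copy()
    for _ in range(30): p=d/(1+i['k1']*(p@p))
    return p
def atz(c,uv,z):
    i,Rm,o=c;p=slopes(i,uv);r=Rm@np.array([p[0],-p[1],-1]);return o+r*(z-o[2])/r[2]
def atd(c,uv,d):
    i,Rm,o=c;p=slopes(i,uv);return o+Rm@np.array([p[0],-p[1],-1])*d
def proj(c,P):
    i,Rm,o=c;q=Rm.T@(np.array(P)-o);p=np.array([q[0],-q[1]])/-q[2];p=p*(1+i['k1']*p@p);m=i['mtx'];return np.array([p[0]*m[0,0]+m[0,2],p[1]*m[1,1]+m[1,2]])
def cloud(c,D):
    i,Rm,o=c;v,u=np.mgrid[:D.shape[0],:D.shape[1]];m=i['mtx']
    d=np.stack([(u-m[0,2])/m[0,0],(v-m[1,2])/m[1,1]],-1);p=d.copy()
    for _ in range(20): p=d/(1+i['k1']*(p**2).sum(-1,keepdims=True))
    return o+(np.concatenate([p[...,:1],-p[...,1:],-np.ones_like(p[...,:1])],-1)*D[...,None])@Rm.T
E
python3 - <<'E'
from h import *
s=bot.read_state();print(q2R(s['tcp_rot']).round(3))
t=cv2.imread('pics/top0.png');sc=cv2.imread('pics/scene0.png')
a=cv2.resize(t[215:275,175:265],None,fx=8,fy=8,interpolation=cv2.INTER_CUBIC)
cv2.imwrite('pics/ta.png',a)
a=cv2.resize(t[205:255,385:445],None,fx=10,fy=10,interpolation=cv2.INTER_CUBIC)
cv2.imwrite('pics/tb.png',a)
a=cv2.resize(sc[125:190,235:300],None,fx=9,fy=9,interpolation=cv2.INTER_CUBIC)
cv2.imwrite('pics/sa.png',a)
c=cam('top');D=np.load('top0.npy')
for uv in [(220,245),(203,246),(233,240),(411,230),(300,250),(345,270)]: print(uv,atd(c,uv,D[uv[1],uv[0]]).round(3),atz(c,uv,0).round(3))
E
```

```text
[[ 0.443 -0.    -0.897]
 [ 0.897 -0.001  0.443]
 [-0.001 -1.    -0.   ]]
(220, 245) [0.445 0.309 0.001] [0.446 0.309 0.   ]
(203, 246) [0.441 0.344 0.024] [0.444 0.348 0.   ]
(233, 240) [0.454 0.277 0.022] [0.457 0.279 0.   ]
(411, 230) [ 0.47  -0.132  0.015] [ 0.472 -0.136  0.   ]
(300, 250) [ 0.43   0.124 -0.002] [0.43  0.124 0.   ]
(345, 270) [0.382 0.022 0.002] [0.382 0.022 0.   ]
```

View pics/ta.png

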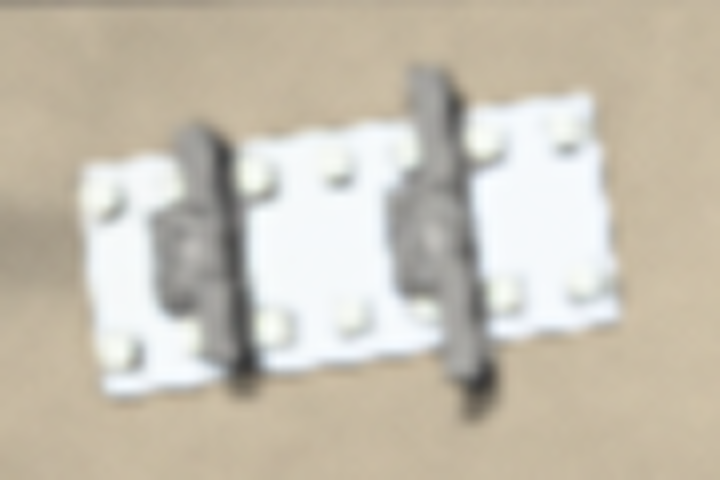

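View pics/tb.png

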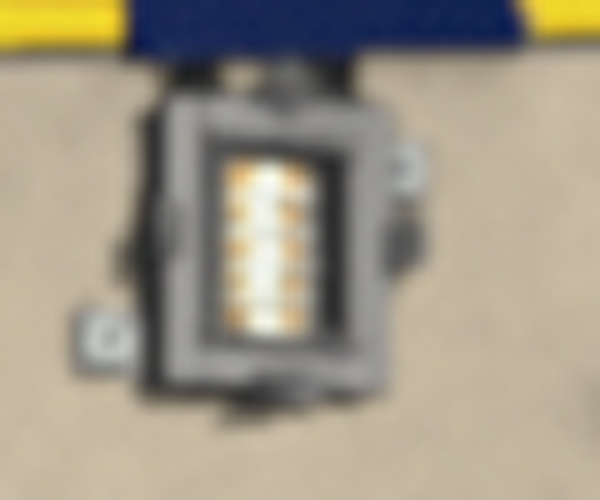

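View pics/sa.png

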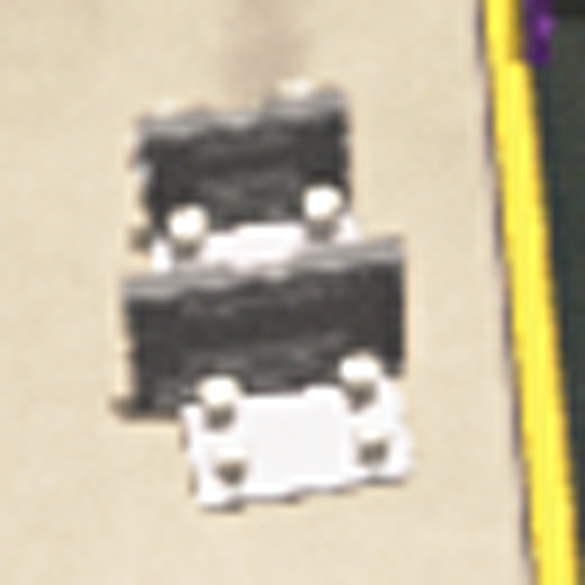

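```bash
python3 - <<'E'
from h import *
c=cam('top')
f=lambda u,v,z:atz(c,(175+(u+.5)/8-.5,215+(v+.5)/8-.5),z)
a=f(195,130,.058);b=f(233,362,.058);print('cover',a,b,(a+b)/2,np.linalg.norm(a-b),np.degrees(np.arctan2(*(a-b)[[1,0]])))
a=f(430,72,.066);b=f(470,375,.066);print('large',a,b,(a+b)/2,np.linalg.norm(a-b),np.degrees(np.arctan2(*(a-b)[[1,0]])))
P=np.array([f(*p,.006)[:2] for p in [(82,163),(105,393),(618,320),(592,95)]]);print(P,P.mean(0))
g=lambda u,v,z:atz(c,(385+(u+.5)/10-.5,205+(v+.5)/10-.5),z)
P=np.array([g(*p,.028)[:2] for p in [(165,98),(162,385),(385,392),(385,103)]]);print('box',P,P.mean(0))
s=bot.read_state();print(bot.nose_length)
def delta(s,Rt,pt):
    R0=q2R(s['tcp_rot']);return R.from_matrix(R0.T@Rt).as_rotvec(),R0.T@(pt-s['eef_pos'])*100
E
```

```text
cover [0.47115763 0.34790896 0.058     ] [0.40715087 0.33685534 0.058     ] [0.43915425 0.34238215 0.058     ] 0.06495420692573267 9.798029495483158
large [0.48473443 0.28259068 0.066     ] [0.40154939 0.2717419  0.066     ] [0.44314191 0.27716629 0.066     ] 0.08388949111060669 7.430434335304522
[[0.46990485 0.38925459]
 [0.4035863  0.38157653]
 [0.42124353 0.23537519]
 [0.48678535 0.24237974]] [0.44538001 0.31214651]
box [[ 0.50450602 -0.10820408]
 [ 0.43856023 -0.10327315]
 [ 0.43603261 -0.15341832]
 [ 0.50236214 -0.15824564]] [ 0.47036525 -0.1307853 ]
0.022
```

```bash
cat >> h.py <<'E'
def tool(yaw):  # tool x at world angle yaw (rad), y down
    c,s=np.cos(yaw),np.sin(yaw);x=np.array([c,s,0]);y=np.array([0,0,-1.]);return np.stack([x,y,np.cross(x,y)],1)
def delta(yawdeg,pt,Rt=None):
    s=bot.read_state();R0=q2R(s['tcp_rot']);Rt=tool(np.radians(yawdeg)) if Rt is None else Rt
    return R.from_matrix(R0.T@Rt).as_rotvec().round(3),(R0.T@(np.array(pt)-s['eef_pos'])*100).round(2)
E
python3 -c "
from h import *
print(delta(96.6,[.4405,.3435,.17]))"
```

```text
(array([-0.   , -0.574, -0.001]), array([ -7.16,   8.3 , -24.28]))
```

Request:
move_arm:
  targets:
    - [0, -0.14, 0, -1.8, 2, -6, 6]
    - [0, -0.29, 0, -3.6, 4, -12, 6]
    - [0, -0.43, 0, -5.4, 6, -18, 6]
    - [0, -0.574, 0, -7.16, 8.3, -24.28, 6]
    - [0, -0.574, 0, -7.16, 8.3, -24.28, 6]

```text
t: 0.72
eef_pos: [0.4428, 0.34, 0.1685]
tcp_rot: [0.471, -0.472, -0.526, 0.528]
ft_force: [-0.2, 0.8, 1.4]
gripper_width: 0.0598
```

```bash
python3 - <<'E'
from h import *
s=bot.read_state();p,d=bot.capture('wrist')
import pickle;pickle.dump((s,p,d),open('w1.pkl','wb'));cv2.imwrite('pics/w1.png',p);print(s['eef_pos'],s['gripper_width'],s['ft_force'],delta(96.6,[.4405,.3435,.17]))
E
```

```text
[0.44284615 0.33996326 0.1685454 ] 0.05980886747859051 [-0.15401736  0.81522494  1.35791866] (array([-0.001, -0.005, -0.003]), array([ 0.37, -0.15,  0.21]))
```

View pics/w1.png

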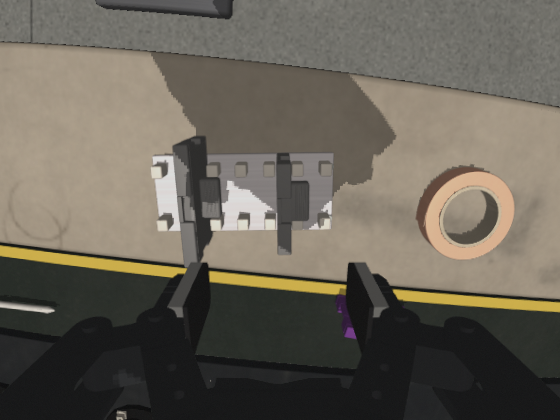

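```bash
python3 - <<'E'
from h import *
import pickle
s,p,d=pickle.load(open('w1.pkl','rb'))
cv2.imwrite('pics/w1c.png',cv2.resize(p[140:270,140:350],None,fx=3.8,fy=3.8,interpolation=cv2.INTER_CUBIC))
c=cam('wrist',s);X=cloud(c,d)
m=(X[...,2]>.05)&(X[...,2]<.064)&(X[...,1]>.31)&(X[...,1]<.38)&(X[...,0]>.38)&(X[...,0]<.5)&(d>0)
Q=X[m];print(len(Q),Q.min(0),Q.max(0))
T=Q[Q[:,2]>.055];print(cv2.minAreaRect((T[:,:2]*1000).astype(np.float32)),np.median(T[:,2]),len(T))
for w in (1,):
  m2=(X[...,2]>.058)&(X[...,2]<.075)&(X[...,1]>.25)&(X[...,1]<.31)&(X[...,0]>.38)&(X[...,0]<.5);print(cv2.minAreaRect((X[m2][:,:2]*1000).astype(np.float32)))
E
```

```text
1365 [0.40718678 0.33448221 0.05026816] [0.47341813 0.35222781 0.06005987]
((440.4110412597656, 343.4551696777344), (65.87915802001953, 10.003853797912598), 7.2682294845581055) 0.05752351239719178 1103
((443.59466552734375, 277.7019958496094), (85.5302505493164, 10.721724510192871), 7.30256462097168)
```

View pics/w1c.png

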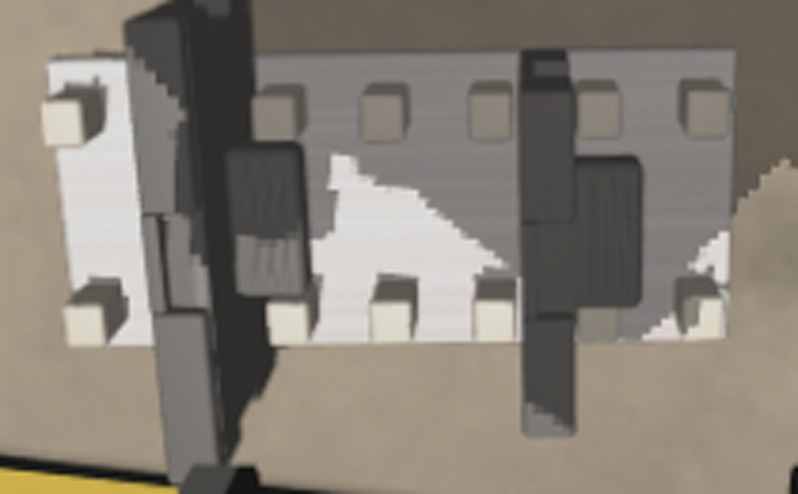

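```bash
python3 -c "
from h import *
print(delta(97.2,[.4404,.3435,.064]))"
```

```text
(array([-0.001, -0.015, -0.003]), array([ 0.4 , 10.45,  0.2 ]))
```

Request:
move_arm:
  targets:
    - [-0.001, -0.015, -0.003, 0.4, 2, 0.2, 4.5]
    - [-0.001, -0.015, -0.003, 0.4, 5, 0.2, 4.5]
    - [-0.001, -0.015, -0.003, 0.4, 7.5, 0.2, 4.5]
    - [-0.001, -0.015, -0.003, 0.4, 8.5, 0.2, 4.5]
    - [-0.001, -0.015, -0.003, 0.4, 8.5, 0.2, 4.5]

```text
t: 1.4
eef_pos: [0.44, 0.3441, 0.0836]
tcp_rot: [0.468, -0.467, -0.53, 0.531]
ft_force: [0.1, 0.1, 0.5]
gripper_width: 0.0449
```

```bash
python3 -c "
from h import *
s=bot.read_state();print(s['eef_pos'],s['qvel'].round(3))
print(delta(97.2,[.4404,.3435,.063]))"
```

```text
[0.44003686 0.34413157 0.08362492] [ 0.009 -0.024 -0.003 -0.008 -0.002  0.011  0.006]
(array([-0.001, -0.   , -0.   ]), array([-0.07,  2.06, -0.03]))
```

Request:
move_arm:
  targets:
    - [-0.001, 0, 0, -0.07, 1.2, -0.03, 4.5]
    - [-0.001, 0, 0, -0.07, 2.05, -0.03, 4.5]
    - [-0.001, 0, 0, -0.07, 2.05, -0.03, 4.5]

```text
t: 1.78
eef_pos: [0.4402, 0.3433, 0.0626]
tcp_rot: [0.468, -0.468, -0.53, 0.531]
ft_force: [-0.3, 0.8, 0.0]
gripper_width: 0.0449
```

Request:
move_arm:
  targets:
    - [0, 0, 0, 0, 0, 0, 2.5]
    - [0, 0, 0, 0, 0, 0, 0.5]
    - [0, 0, 0, 0, 0, 0, 0.5]
    - [0, 0, 0, 0, 0, 0, 0.5]

```text
t: 2.28
eef_pos: [0.4403, 0.3437, 0.0629]
tcp_rot: [-0.468, 0.468, 0.531, -0.53]
ft_force: [-0.4, 1.3, 6.3]
gripper_width: 0.0083
```

```bash
python3 -c "
from h import *
p,d=bot.capture('wrist');cv2.imwrite('pics/w2.png',p)
s=bot.read_state();print(s['eef_pos'],s['gripper_width'],s['ft_force'])"
```

```text
[0.44032284 0.34366722 0.06292993] 0.00809589692025683 [-1.15387649  1.06702124  5.71175465]
```

View pics/w2.png

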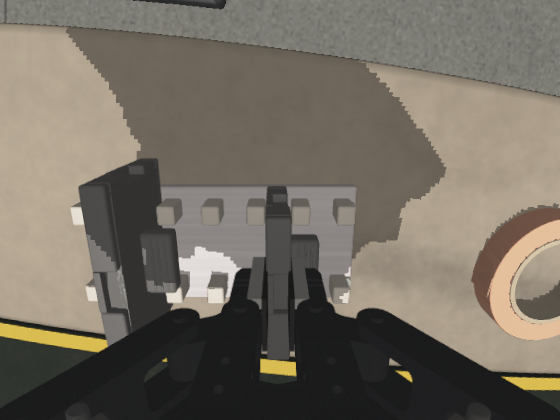

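Request:
move_arm:
  targets:
    - [0, 0, 0, 0, -1, 0, 0.5]
    - [0, 0, 0, 0, -2.5, 0, 0.5]
    - [0, 0, 0, 0, -5, 0, 0.5]
    - [0, 0, 0, 0, -8, 0, 0.5]
    - [0, 0, 0, 0, -8, 0, 0.5]

```text
t: 2.95
eef_pos: [0.441, 0.344, 0.1455]
tcp_rot: [-0.467, 0.468, 0.532, -0.529]
ft_force: [-0.3, 0.1, -0.9]
gripper_width: 0.0082
```

```bash
python3 -c "
from h import *
p,d=bot.capture('wrist');cv2.imwrite('pics/w3.png',p)
s=bot.read_state();print(s['eef_pos'],s['gripper_width'],s['ft_force'])
print(delta(86.5,[.445,.17,.14]))"
```

```text
[0.44062273 0.34373322 0.14420821] 0.008100800917078675 [-0.30487604  0.4274504  -1.45605235]
(array([0.002, 0.187, 0.001]), array([-17.29,   0.4 ,   1.74]))
```

View pics/w3.png

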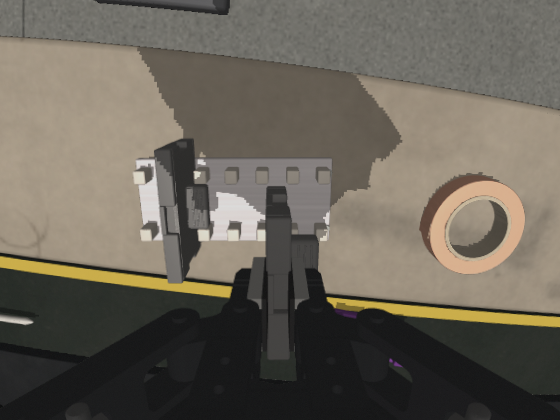

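Request:
move_arm:
  targets:
    - [0, 0.04, 0, -4, 0, 0.4, 0.5]
    - [0, 0.09, 0, -8.5, 0, 0.9, 0.5]
    - [0, 0.14, 0, -13, 0.2, 1.3, 0.5]
    - [0, 0.187, 0, -17.3, 0.4, 1.74, 0.5]
    - [0, 0.187, 0, -17.3, 0.4, 1.74, 0.5]

```text
t: 3.62
eef_pos: [0.445, 0.1669, 0.1397]
tcp_rot: [-0.516, 0.517, 0.483, -0.483]
ft_force: [-0.4, 1.7, -0.9]
gripper_width: 0.008
```

```bash
python3 -c "
from h import *
s=bot.read_state();print(s['eef_pos'],s['gripper_width'],s['ft_force'])
print(delta(86.5,[.445,.17,.0575]))"
```

```text
[0.4449754  0.16685674 0.13971987] 0.007985166662871582 [-0.36709058  1.65700809 -0.87551301]
(array([ 0.   , -0.005, -0.001]), array([0.32, 8.22, 0.02]))
```

Request:
move_arm:
  targets:
    - [0, 0, 0, 0, 3, 0, 0.5]
    - [0, 0, 0, 0, 6, 0, 0.5]
    - [0, 0, 0, 0, 7.4, 0, 0.5]
    - [0, 0, 0, 0, 8, 0, 0.5]
    - [0, 0, 0, 0, 8.2, 0, 0.5]

```text
t: 4.25
eef_pos: [0.4452, 0.167, 0.058]
tcp_rot: [-0.516, 0.517, 0.483, -0.483]
ft_force: [-0.3, 0.3, -0.3]
gripper_width: 0.0081
```

Request:
move_arm:
  targets:
    - [0, 0, 0, 0, 0.05, 0, 0.5]
    - [0, 0, 0, 0, 0.05, 0, 0.5]

```text
t: 4.5
eef_pos: [0.4454, 0.1672, 0.058]
tcp_rot: [-0.516, 0.517, 0.484, -0.483]
ft_force: [-0.3, 0.2, 0.0]
gripper_width: 0.0084
```

```bash
python3 -c "
from h import *
p,d=bot.capture('wrist');cv2.imwrite('pics/w4.png',p)
s=bot.read_state();print(s['eef_pos'],s['gripper_width'],s['ft_force'])
c=cam('wrist',s);X=cloud(c,d)
m=(X[...,2]>.03)&(X[...,2]<.06)&(abs(X[...,1]-.167)<.03)&(X[...,0]<.44);Q=X[m];print(len(Q),np.percentile(Q[:,2],[50,90,99]))
"
```

```text
[0.44533061 0.16707556 0.05789649] 0.008001360392136805 [ 0.31942838 -0.32593158 -1.07592016]
3542 [0.05205133 0.05569357 0.05961251]
```

View pics/w4.png

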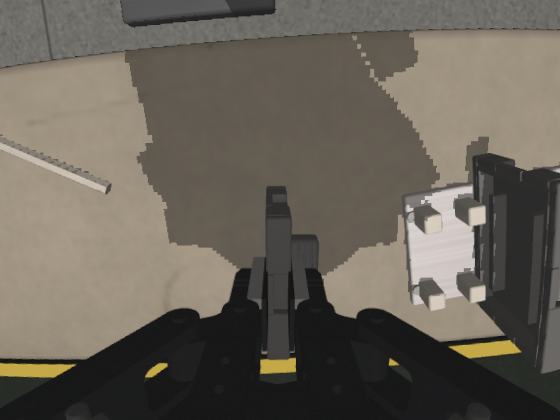

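Request:
move_arm:
  targets:
    - [0, 0, 0, 0, 0.1, 0, 0.5]
    - [0, 0, 0, 0, 0.15, 0, 0.5]

```text
t: 4.8
eef_pos: [0.4456, 0.1671, 0.0568]
tcp_rot: [-0.516, 0.517, 0.484, -0.483]
ft_force: [-1.6, -0.3, 21.6]
gripper_width: 0.0081
```

Request:
move_arm:
  targets:
    - [0, 0, 0, 0, 0, 0, 1.5]
    - [0, 0, 0, 0, 0, 0, 3]
    - [0, 0, 0, 0, 0, 0, 4.5]
    - [0, 0, 0, 0, -1, 0, 4.5]

```text
t: 5.3
eef_pos: [0.4452, 0.1671, 0.0668]
tcp_rot: [-0.516, 0.517, 0.483, -0.483]
ft_force: [1.1, -0.4, 0.2]
gripper_width: 0.0451
```

```bash
python3 -c "
from h import *
s=bot.read_state();print(s['eef_pos'],s['gripper_width'],s['ft_force'])
p,d=bot.capture('wrist');cv2.imwrite('pics/w5.png',p)
"
```

```text
[0.44524092 0.1670643  0.06676434] 0.045125887792333834 [ 1.12204779 -0.38114344  0.22976504]
```

View pics/w5.png

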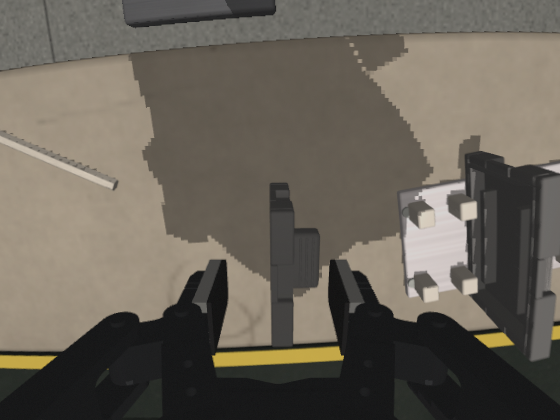

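Request:
move_arm:
  targets:
    - [0, 0, 0, 0, -3.5, 0, 4.5]
    - [0, 0, 0, 1.5, -3.5, 0, 3]
    - [0, 0, 0, 4.5, -3.5, 0, 0]
    - [0, 0, 0, 4.5, -3, 0, 0]
    - [0, 0, 0, 4.5, -3, 0, 0]

```text
t: 5.98
eef_pos: [0.4483, 0.2118, 0.0977]
tcp_rot: [-0.516, 0.517, 0.484, -0.483]
ft_force: [-0.4, -0.5, -0.6]
gripper_width: -0.0001
```

```bash
python3 -c "
from h import *
s=bot.read_state();print(s['eef_pos'],s['gripper_width'],s['ft_force'])
print(delta(86.5,[.445,.212,.065]))
p,d=bot.capture('wrist');cv2.imwrite('pics/w6.png',p)
"
```

```text
[0.44828925 0.21178024 0.09772769] -0.00010943874549951466 [-0.36438617 -0.50932968 -0.63102078]
(array([ 0.002, -0.005, -0.001]), array([0.  , 3.27, 0.34]))
```

View pics/w6.png

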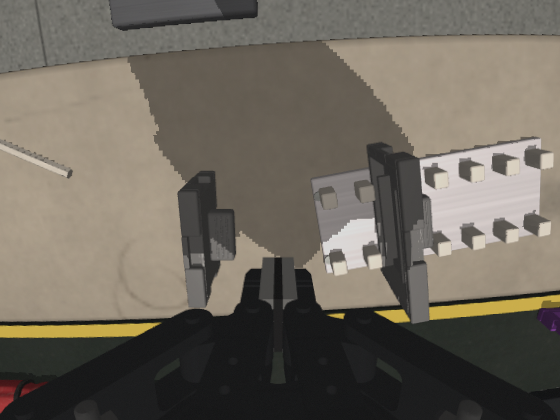

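Request:
move_arm:
  targets:
    - [0, 0, 0, 0, 1.8, 0.3, 0]
    - [0, 0, 0, 0, 3.2, 0.34, 0]
    - [0, 0, 0, 0, 3.4, 0.34, 0]
    - [0, 0, 0, -1, 3.4, 0.34, 0]
    - [0, 0, 0, -1.5, 3.4, 0.34, 0]

```text
t: 6.65
eef_pos: [0.4443, 0.1957, 0.0643]
tcp_rot: [-0.516, 0.517, 0.483, -0.483]
ft_force: [0.1, 0.8, 0.4]
gripper_width: -0.0001
```

Request:
move_arm:
  targets:
    - [0, 0, 0, -0.5, 0, 0, 0]
    - [0, 0, 0, -1, 0, 0, 0]
    - [0, 0, 0, -1.5, 0, 0, 0]
    - [0, 0, 0, -2, 0, 0, 0]
    - [0, 0, 0, -2.5, 0, 0, 0]

```text
t: 7.28
eef_pos: [0.4426, 0.1705, 0.0644]
tcp_rot: [-0.516, 0.517, 0.483, -0.483]
ft_force: [-0.7, 0.8, -0.7]
gripper_width: -0.0
```

```bash
python3 -c "
from h import *
s=bot.read_state();print(s['eef_pos'],s['gripper_width'],s['ft_force'])
p,d=bot.capture('wrist');cv2.imwrite('pics/w7.png',p)
"
```

```text
[0.44259551 0.17046698 0.06437624] -2.8563669329589337e-05 [-0.69475429  0.82590349 -0.72712769]
```

View pics/w7.png

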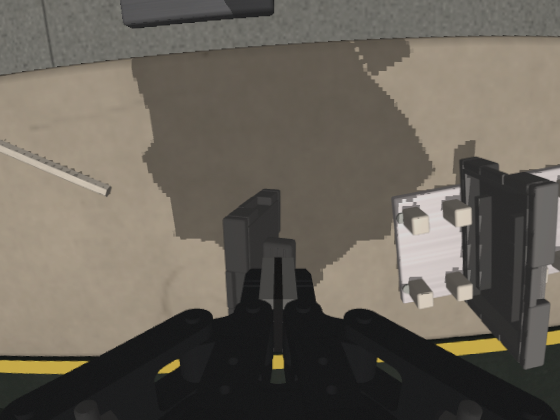

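Tilting, still held by the finger; push on.

Request:
move_arm:
  targets:
    - [0, 0, 0, -0.6, 0, 0, 0]
    - [0, 0, 0, -1.2, 0, 0, 0]
    - [0, 0, 0, -1.8, 0, 0, 0]
    - [0, 0, 0, -2.2, 0, 0, 0]
    - [0, 0, 0, -2.2, -1, 0, 0]

```text
t: 7.95
eef_pos: [0.4408, 0.1475, 0.0744]
tcp_rot: [-0.516, 0.518, 0.483, -0.483]
ft_force: [0.5, 0.3, 0.0]
gripper_width: -0.0001
```

```bash
python3 -c "
from h import *
s=bot.read_state();print(s['eef_pos'],s['gripper_width'],s['ft_force'])
p,d=bot.capture('wrist');cv2.imwrite('pics/w8.png',p)
"
```

```text
[0.44083653 0.14753132 0.07440908] -0.00014931504464628202 [0.510741   0.26589573 0.03947178]
```

View pics/w8.png

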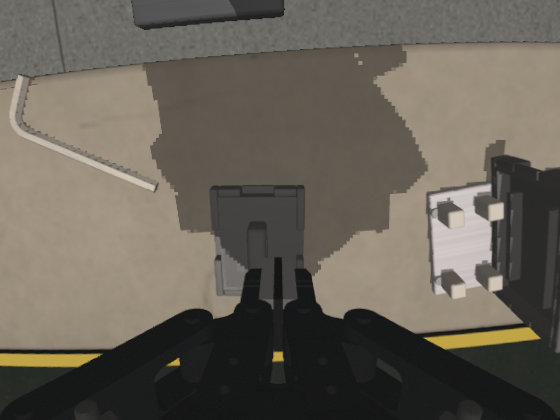

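Request:
move_arm:
  targets:
    - [0, 0, 0, 0, -3, 0, 2]
    - [0, 0, 0, -1, -6, 0.5, 4]
    - [0, 0, 0, -1, -8, 0.5, 4.5]
    - [0, 0, 0, -1, -8, 0.5, 4.5]

```text
t: 8.5
eef_pos: [0.4359, 0.1386, 0.1571]
tcp_rot: [-0.515, 0.518, 0.484, -0.481]
ft_force: [0.1, 0.1, -0.5]
gripper_width: 0.0451
```

```bash
python3 - <<'E'
from h import *
s=bot.read_state();print(s['eef_pos'],s['gripper_width'],s['ft_force'])
p,d=bot.capture('wrist');cv2.imwrite('pics/w9.png',p)
c=cam('wrist',s);X=cloud(c,d)
b=(abs(X[...,1]-.13)<.06)&(abs(X[...,0]-.445)<.06)&(d>0)
m=b&(X[...,2]>.006)&(X[...,2]<.03);Q=X[m]
print(cv2.minAreaRect((Q[:,:2]*1000).astype(np.float32)))
m=b&(X[...,2]>.019)&(X[...,2]<.03);Q=X[m]
print(cv2.minAreaRect((Q[:,:2]*1000).astype(np.float32)),np.median(Q[:,2]))
E
```

```text
[0.4359198  0.13864382 0.15712192] 0.04514009487741486 [ 0.13028589  0.05820426 -0.49510643]
((441.07635498046875, 114.92643737792969), (96.61782836914062, 68.5810546875), 82.7991714477539)
((443.78924560546875, 135.49781799316406), (10.05765151977539, 30.11677360534668), 86.27132415771484) 0.023360855576261053
```

View pics/w9.png

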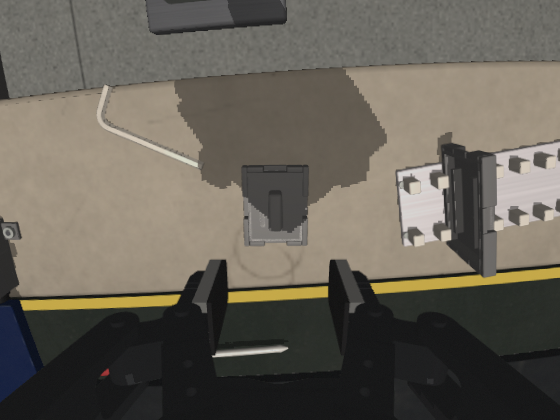

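```bash
python3 -c "
from h import *
print(delta(86.3,[.4438,.1355,.06]))
"
```

```text
(array([ 0.004, -0.003, -0.001]), array([-0.24,  9.62, -0.8 ]))
```

Request:
move_arm:
  targets:
    - [0.004, 0, 0, -0.24, 3, -0.8, 3]
    - [0.004, -0.003, -0.001, -0.24, 6, -0.8, 3]
    - [0.004, -0.003, -0.001, -0.24, 8.5, -0.8, 3]
    - [0.004, -0.003, -0.001, -0.24, 9.6, -0.8, 3]
    - [0.004, -0.003, -0.001, -0.24, 9.6, -0.8, 3]

```text
t: 9.18
eef_pos: [0.4435, 0.1356, 0.0598]
tcp_rot: [0.516, -0.516, -0.483, 0.484]
ft_force: [-0.1, 0.4, 0.0]
gripper_width: 0.0299
```

```bash
python3 -c "
from h import *
print(delta(86.3,[.4438,.1355,.037]))
"
```

```text
(array([-0.001,  0.   , -0.   ]), array([-0.01,  2.27, -0.04]))
```

Request:
move_arm:
  targets:
    - [0, 0, 0, 0, 1.2, -0.04, 3]
    - [0, 0, 0, 0, 2.2, -0.04, 3]
    - [0, 0, 0, 0, 2.3, -0.04, 3]

```text
t: 9.55
eef_pos: [0.4436, 0.1355, 0.0362]
tcp_rot: [0.516, -0.515, -0.483, 0.484]
ft_force: [-0.1, -0.6, 0.1]
gripper_width: 0.0304
```

Request:
move_arm:
  targets:
    - [0, 0, 0, 0, 0, 0, 1.8]
    - [0, 0, 0, 0, 0, 0, 0.5]
    - [0, 0, 0, 0, 0, 0, 0.5]
    - [0, 0, 0, 0, 0, 0, 0.5]

```text
t: 10.05
eef_pos: [0.4437, 0.1355, 0.0365]
tcp_rot: [0.516, -0.516, -0.483, 0.484]
ft_force: [-1.1, -0.3, 7.0]
gripper_width: 0.0082
```

```bash
python3 -c "
from h import *
s=bot.read_state();print(s['eef_pos'],s['gripper_width'],s['ft_force'])
p,d=bot.capture('wrist');cv2.imwrite('pics/w10.png',p)
"
```

```text
[0.44369457 0.13553993 0.0364996 ] 0.008160130729958326 [-1.08171412 -0.30336472  6.96227817]
```

View pics/w10.png

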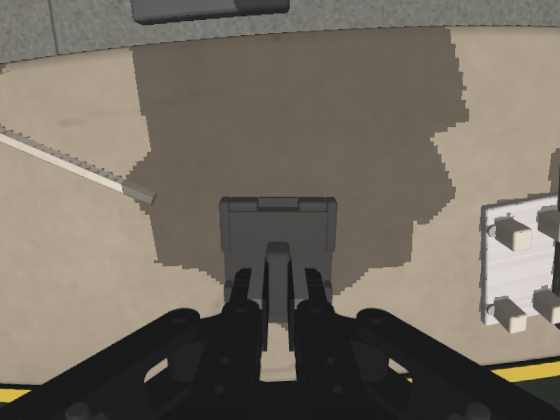

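Request:
move_arm:
  targets:
    - [0, 0, 0, 0, -1, 0, 0.5]
    - [0, 0, 0, 0, -4, 0, 0.5]
    - [0, 0, 0, -2, -8, 0, 0.5]
    - [0, 0, 0, -7, -12, 0, 0.5]
    - [0, 0, 0, -12, -12, -2, 0.5]

```text
t: 10.72
eef_pos: [0.4564, 0.0134, 0.1595]
tcp_rot: [-0.515, 0.516, 0.485, -0.484]
ft_force: [2.6, 0.7, -1.3]
gripper_width: 0.0081
```

Request:
move_arm:
  targets:
    - [0, 0, 0, -3, 0, 0, 0.5]
    - [0, 0, 0, -5, 0, 0, 0.5]
    - [0, 0, 0, -5, 0, 0, 0.5]

```text
t: 11.1
eef_pos: [0.4531, -0.0377, 0.1601]
tcp_rot: [-0.515, 0.517, 0.484, -0.483]
ft_force: [0.6, 1.4, -1.0]
gripper_width: 0.0081
```

```bash
python3 - <<'E'
from h import *
import pickle
s=bot.read_state();print(s['eef_pos'],s['gripper_width'],s['ft_force'])
p,d=bot.capture('wrist');cv2.imwrite('pics/w11.png',p);pickle.dump((s,p,d),open('w11.pkl','wb'))
p,d=bot.capture('top');cv2.imwrite('pics/t11.png',p)
E
```

```text
[ 0.45309946 -0.03770009  0.16006473] 0.008127707129469948 [ 0.57678557  1.35578515 -1.02421364]
```

View pics/w11.png

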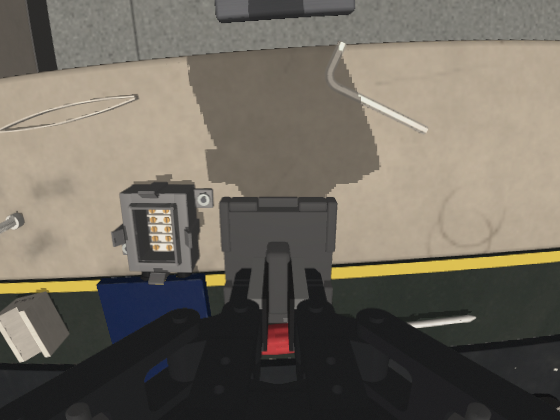

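```bash
python3 - <<'E'
from h import *
import pickle
s,p,d=pickle.load(open('w11.pkl','rb'))
cv2.imwrite('pics/w11c.png',cv2.resize(p[165:295,95:225],None,fx=4.5,fy=4.5,interpolation=cv2.INTER_CUBIC))
c=cam('wrist',s);X=cloud(c,d)
b=(abs(X[...,1]+.131)<.06)&(abs(X[...,0]-.47)<.06)&(d>0)
for lo,hi in [(.024,.031),(.031,.037),(.024,.037),(.037,.046)]:
    Q=X[b&(X[...,2]>lo)&(X[...,2]<hi)];
    if len(Q): print(lo,len(Q),np.median(Q[:,2]),cv2.minAreaRect((Q[:,:2]*1000).astype(np.float32)))
m=(b&(X[...,2]>.037)&(X[...,2]<.046)).astype(np.uint8)
n,l,st,ce=cv2.connectedComponentsWithStats(m)
for k in range(1,n):
    Q=X[l==k];print(st[k],Q.mean(0).round(4),Q.min(0).round(4),Q.max(0).round(4))
E
```

```text
0.024 3037 0.0275330063084126 ((482.25115966796875, -146.531494140625), (85.06671142578125, 97.39653015136719), 88.27351379394531)
0.031 1087 0.03338945961684442 ((470.63177490234375, -133.13348388671875), (57.54710006713867, 61.013004302978516), 43.958839416503906)
0.024 4124 0.02795043330616004 ((482.2712707519531, -146.48403930664062), (85.06036376953125, 97.4629135131836), 88.19631958007812)
0.037 355 0.0391125110756404 ((471.4742126464844, -133.99658203125), (54.72050476074219, 67.08504486083984), 47.952091217041016)
[137 191  19   5  88] [ 0.4355 -0.1307  0.0391] [ 0.4338 -0.1373  0.0371] [ 0.4379 -0.1248  0.0412]
[111 230   7  17  88] [ 0.4686 -0.1618  0.039 ] [ 0.4625 -0.1644  0.037 ] [ 0.4751 -0.1593  0.0414]
[186 232   6  17  83] [ 0.4729 -0.1051  0.0392] [ 0.4671 -0.1078  0.0372] [ 0.4793 -0.1031  0.041 ]
[119 244   1   1   1] [ 0.474  -0.1597  0.0377] [ 0.474  -0.1597  0.0377] [ 0.474  -0.1597  0.0377]
[148 278  16   7  94] [ 0.5064 -0.1365  0.039 ] [ 0.5042 -0.143   0.0371] [ 0.5093 -0.1303  0.0414]
[163 278   1   1   1] [ 0.5044 -0.1306  0.0376] [ 0.5044 -0.1306  0.0376] [ 0.5044 -0.1306  0.0376]
```

View pics/w11c.png

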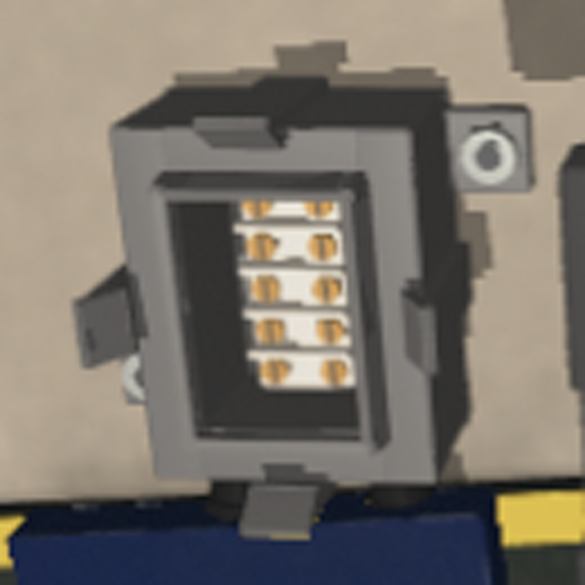

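```bash
python3 -c "
from h import *
print(delta(85.5,[.4709,-.1335,.10]))
"
```

```text
(array([0.003, 0.016, 0.   ]), array([-9.64,  5.99, -2.34]))
```

Request:
move_arm:
  targets:
    - [0.003, 0.016, 0, -4, 0, -1, 0.5]
    - [0.003, 0.016, 0, -8, 1, -2, 0.5]
    - [0.003, 0.016, 0, -9.64, 4, -2.34, 0.5]
    - [0.003, 0.016, 0, -9.64, 6, -2.34, 0.5]
    - [0.003, 0.016, 0, -9.64, 6, -2.34, 0.5]

```text
t: 11.82
eef_pos: [0.4707, -0.1323, 0.0993]
tcp_rot: [0.519, -0.518, -0.48, 0.481]
ft_force: [0.4, -0.0, 0.3]
gripper_width: 0.0079
```

```bash
python3 - <<'E'
from h import *
s=bot.read_state();print(s['eef_pos'],s['gripper_width'],s['ft_force'])
print(delta(85.5,[.4709,-.1335,.078]))
p,d=bot.capture('wrist');cv2.imwrite('pics/w12.png',p)
c=cam('wrist',s);X=cloud(c,d)
b=(abs(X[...,1]+.1335)<.05)&(X[...,0]<.47)&(X[...,0]>.42)&(d>0)&(X[...,2]>.058+.0)&(X[...,2]<.08)
Q=X[b];print(len(Q),np.percentile(Q[:,2],[5,50,95]),cv2.minAreaRect((Q[:,:2]*1000).astype(np.float32)))
E
```

```text
[ 0.47069242 -0.13230144  0.099292  ] 0.00789504150091711 [ 0.4065997  -0.01830053  0.25474823]
(array([-0.002,  0.002,  0.001]), array([-0.12,  2.13, -0.03]))
7222 [0.06533098 0.07226365 0.07343954] ((454.5051574707031, -131.1956329345703), (52.282718658447266, 34.22365951538086), 86.40814971923828)
```

View pics/w12.png

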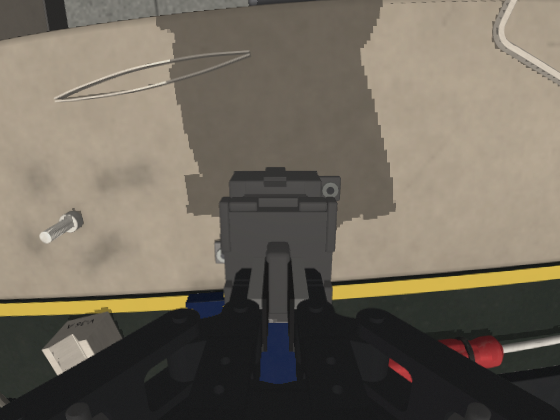

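Request:
move_arm:
  targets:
    - [-0.002, 0.002, 0, -0.12, 1, -0.03, 0.5]
    - [-0.002, 0.002, 0, -0.12, 2, -0.03, 0.5]
    - [-0.002, 0.002, 0, -0.12, 2.2, -0.03, 0.5]
    - [-0.002, 0.002, 0, -0.12, 2.2, -0.03, 0.5]

```text
t: 12.38
eef_pos: [0.4712, -0.1335, 0.0781]
tcp_rot: [-0.519, 0.519, 0.48, -0.48]
ft_force: [1.0, -0.9, -0.1]
gripper_width: 0.0077
```

```bash
python3 - <<'E'
from h import *
s=bot.read_state();print(s['eef_pos'],s['gripper_width'],s['ft_force'])
print(delta(85.5,[.4709,-.1335,.072]))
p,d=bot.capture('wrist');cv2.imwrite('pics/w13.png',p)
E
```

```text
[ 0.47120412 -0.13354129  0.07809416] 0.007717235363353192 [ 0.98745205 -0.92757322 -0.13484739]
(array([ 0.001, -0.   ,  0.   ]), array([0.  , 0.61, 0.03]))
```

View pics/w13.png

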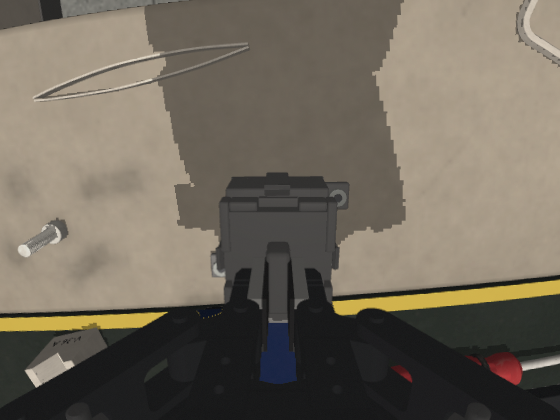

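Request:
move_arm:
  targets:
    - [0, 0, 0, 0, 0.3, 0.03, 0.5]
    - [0, 0, 0, 0, 0.5, 0.03, 0.5]
    - [0, 0, 0, 0, 0.6, 0.03, 0.5]
    - [0, 0, 0, 0, 0.7, 0.03, 0.5]

```text
t: 12.92
eef_pos: [0.4713, -0.1337, 0.0716]
tcp_rot: [-0.519, 0.52, 0.481, -0.479]
ft_force: [-1.3, -0.0, 13.4]
gripper_width: 0.0082
```

Request:
move_arm:
  targets:
    - [0, 0, 0, 0, 0.15, 0, 0.5]
    - [0, 0, 0, 0, 0.25, 0, 0.5]
    - [0, 0, 0, 0, 0.35, 0, 0.5]

```text
t: 13.3
eef_pos: [0.4719, -0.1339, 0.0695]
tcp_rot: [-0.518, 0.521, 0.481, -0.479]
ft_force: [-7.1, 0.9, 53.8]
gripper_width: 0.0081
```

```bash
python3 - <<'E'
from h import *
import pickle
s=bot.read_state();print(s['eef_pos'],s['gripper_width'],s['ft_force'],s['moment'])
print(delta(85.5,[.4709,-.1335,.072]))
p,d=bot.capture('wrist');cv2.imwrite('pics/w14.png',cv2.resize(p[150:320,170:390],None,fx=3.6,fy=3.6,interpolation=cv2.INTER_CUBIC));pickle.dump((s,p,d),open('w14.pkl','wb'))
p,d=bot.capture('scene');cv2.imwrite('pics/s14.png',cv2.resize(p[270:350,240:340],None,fx=7,fy=7,interpolation=cv2.INTER_CUBIC))
E
```

```text
[ 0.47194556 -0.13385034  0.0695111 ] 0.008086037675578334 [-7.06116433  0.90225664 53.80080048] [0.32225443 1.43420867 0.02369856]
(array([ 0.005, -0.   , -0.001]), array([ 0.03, -0.25,  0.11]))
```

View pics/w14.png

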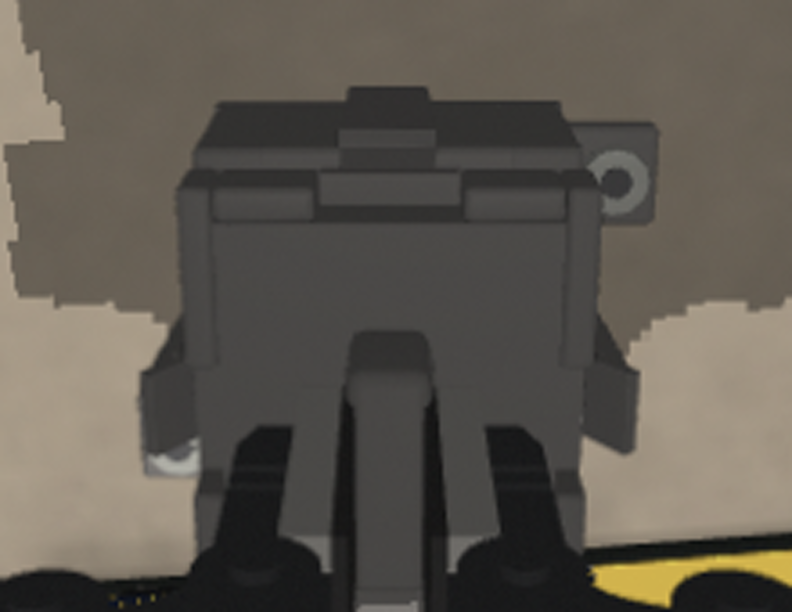

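View pics/s14.png

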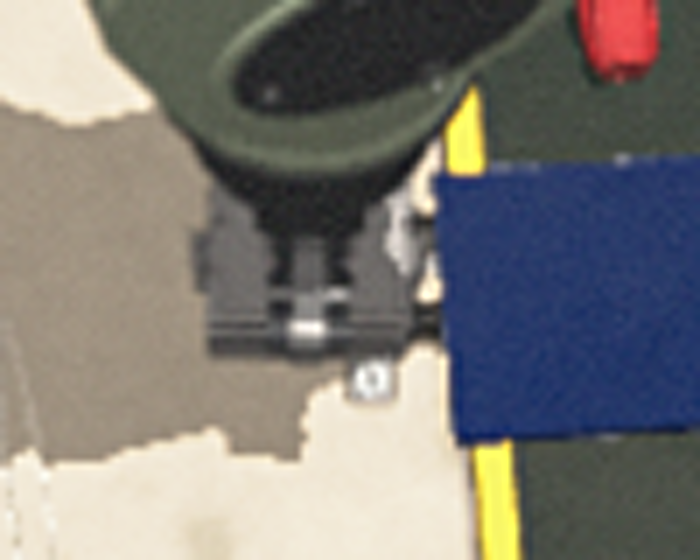

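```bash
python3 - <<'E'
from h import *
import pickle
s,p,d=pickle.load(open('w14.pkl','rb'))
c=cam('wrist',s);X=cloud(c,d)
yaw=np.radians(-4.5);ax=np.array([np.cos(yaw),np.sin(yaw),0]);ay=np.array([-np.sin(yaw),np.cos(yaw),0]);o=np.array([.4709,-.1335,0])
L=np.stack([(X-o)@ax,(X-o)@ay,X[...,2]],-1)*1000
# centre column profile & off-centre column
for u in (277,240,310):
  print(u)
  for v in range(168,225,2): print(v,L[v,u].round(1),end=' ')
  print()
v=258
print([ (u,L[v,u].round(1).tolist()) for u in list(range(205,235,2))+list(range(325,352,2))])
E
```

```text
277
168 [-37.9  -0.8  -0.1] 170 [-36.8  -0.8  -0.4] 172 [-35.7  -0.8  -0.1] 174 [-36.3  -0.8   7.7] 176 [-36.5  -0.8  13.5] 178 [-36.7  -0.8  19. ] 180 [-36.6  -0.7  22.9] 182 [-36.7  -0.7  27.7] 184 [-37.   -0.7  32.7] 186 [-37.9  -0.7  40. ] 188 [-36.9  -0.7  39.8] 190 [-36.   -0.7  39.8] 192 [-35.   -0.7  39.3] 194 [-33.1  -0.7  35.9] 196 [-31.6  -0.7  33.8] 198 [-31.5  -0.7  36.7] 200 [-30.3  -0.7  35.9] 202 [-29.1  -0.7  35.1] 204 [-28.1  -0.7  34.8] 206 [-27.3  -0.7  35.2] 208 [-27.   -0.7  37.3] 210 [-27.   -0.7  40.3] 212 [-27.   -0.7  43.1] 214 [-26.   -0.7  43.1] 216 [-25.1  -0.7  42.9] 218 [-24.2  -0.7  43.1] 220 [-23.2  -0.7  42.8] 222 [-22.3  -0.7  42.9] 224 [-21.3  -0.7  42.7] 
240
168 [-37.8 -21.   -0.7] 170 [-36.8 -21.   -0.3] 172 [-35.6 -21.1  -0.9] 174 [-34.6 -21.   -0.3] 176 [-33.6 -21.    0. ] 178 [-32.5 -21.    0.4] 180 [-32.3 -20.6   4.3] 182 [-32.6 -20.   10.3] 184 [-32.4 -19.7  13.8] 186 [-32.7 -19.1  19.1] 188 [-32.3 -18.8  21.9] 190 [-32.4 -18.4  25.8] 192 [-31.8 -18.3  27.5] 194 [-30.5 -18.4  26.2] 196 [-30.1 -18.2  28.5] 198 [-31.2 -17.4  35.8] 200 [-31.3 
[... 1101 characters left out ...]
-31.3, 40.7]), (213, [-3.3, -30.6, 39.8]), (215, [-2.0, -30.2, 37.1]), (217, [-2.0, -29.2, 37.0]), (219, [-1.4, -28.5, 35.8]), (221, [-1.1, -27.6, 35.2]), (223, [-0.4, -26.9, 33.7]), (225, [-1.4, -25.6, 35.8]), (227, [-1.4, -24.6, 35.8]), (229, [-1.8, -23.6, 36.5]), (231, [-4.4, -21.8, 42.1]), (233, [-4.9, -20.8, 43.1]), (325, [-1.5, 22.2, 36.0]), (327, [-1.7, 23.1, 36.3]), (329, [-1.8, 24.0, 36.6]), (331, [-2.4, 24.8, 37.8]), (333, [-1.4, 26.1, 35.8]), (335, [-1.5, 27.0, 36.0]), (337, [-2.0, 27.8, 37.1]), (339, [-2.5, 28.5, 38.1]), (341, [-2.7, 29.4, 38.5]), (343, [-3.0, 30.2, 39.2]), (345, [-3.6, 30.9, 40.5]), (347, [-2.9, 32.1, 39.0]), (349, [16.4, 42.0, -1.2]), (351, [15.9, 43.0, -0.2])]
```

Request:
move_arm:
  targets:
    - [0, 0, 0, 0, -0.2, 0, 0.5]
    - [0, 0, 0, 0, -0.4, 0.1, 0.5]
    - [0, 0, 0, 0, -0.4, 0.13, 0.5]
    - [0, 0, 0, 0, -0.4, 0.13, 0.5]

```text
t: 13.9
eef_pos: [0.4706, -0.1337, 0.0735]
tcp_rot: [-0.518, 0.521, 0.481, -0.479]
ft_force: [-0.5, -0.1, -0.9]
gripper_width: 0.0081
```

```bash
cat > prof.py <<'E'
from h import *
s=bot.read_state();print(s['eef_pos'],s['ft_force'],s['moment'],s['gripper_width'])
p,d=bot.capture('wrist');c=cam('wrist',s);X=cloud(c,d)
yaw=np.radians(-4.5);ax=np.array([np.cos(yaw),np.sin(yaw),0]);ay=np.array([-np.sin(yaw),np.cos(yaw),0]);o=np.array([.4709,-.1335,0])
L=np.stack([(X-o)@ax,(X-o)@ay,X[...,2]],-1)*1000
for lo,hi in((236,246),(306,316)):
  Q=L[160:240,lo:hi].reshape(-1,3)
  w=Q[(Q[:,2]>8)&(Q[:,2]<24)&(Q[:,0]<-25)];t=Q[(Q[:,2]>(s['eef_pos'][2]*1000-36.5+3.5))&(Q[:,2]<s['eef_pos'][2]*1000-36.5+8.5)&(Q[:,0]<-25)]
  print('wall x',np.median(w[:,0]),'cover edge x',np.median(t[:,0]))
Q=L[200:240,235:320].reshape(-1,3);Q=Q[(Q[:,0]<-15)&(Q[:,0]>-26)&(abs(Q[:,1])<18)]
A=np.c_[Q[:,:2],np.ones(len(Q))];k=np.linalg.lstsq(A,Q[:,2],rcond=None)[0];g=abs(A@k-Q[:,2])<1;k=np.linalg.lstsq(A[g],Q[g,2],rcond=None)[0];print('top plane',k)
E
python3 prof.py; python3 -c "
from h import *
print(delta(85.5,[.4706,-.1336,.072]))"
```

```text
[ 0.47061839 -0.13370316  0.07345537] [-0.45974821 -0.10519353 -0.89913596] [-0.03109817 -0.02283082  0.03666882] 0.008086807132357966
wall x -32.54372059030611 cover edge x -32.59324564252797
wall x -32.6527766629392 cover edge x -32.55126580307086
top plane [ 3.43417660e-03 -5.61833682e-04  4.65094407e+01]
(array([ 0.005, -0.   , -0.   ]), array([0.01, 0.15, 0.  ]))
```

Request:
move_arm:
  targets:
    - [0.005, 0, 0, 0, 0.15, 0, 0.5]
    - [0.005, 0, 0, 0, 0.25, 0.02, 0.5]
    - [0.005, 0, 0, 0, 0.35, 0.02, 0.5]
    - [0.005, 0, 0, 0, 0.4, 0.03, 0.5]

```text
t: 14.45
eef_pos: [0.471, -0.1337, 0.0701]
tcp_rot: [-0.519, 0.52, 0.48, -0.48]
ft_force: [-1.4, 0.2, 23.1]
gripper_width: 0.0078
```

```bash
python3 prof.py
```

```text
[ 0.4710218  -0.13373534  0.07010099] [-1.44788163  0.23536819 23.12954568] [0.02566936 0.10231263 0.01877356] 0.007802961239785068
wall x -32.527219153186614 cover edge x -32.320406602280215
wall x -32.666692193379525 cover edge x -32.264660500952765
top plane [5.56006172e-03 1.59416864e-03 4.33827599e+01]
```

Much lower side force now. Keep pressing.

Request:
move_arm:
  targets:
    - [0.004, 0, 0, 0, 0.15, 0.02, 0.5]
    - [0.004, 0, 0, 0, 0.25, 0.03, 0.5]
    - [0.004, 0, 0, 0, 0.35, 0.03, 0.5]

```text
t: 14.88
eef_pos: [0.4712, -0.1338, 0.0671]
tcp_rot: [0.519, -0.519, -0.479, 0.481]
ft_force: [0.7, 0.3, 4.0]
gripper_width: 0.0079
```

```bash
python3 prof.py
```

```text
[ 0.47117163 -0.13379215  0.06706571] [0.6646964  0.30520635 3.98706811] [-0.05635645 -0.12881677 -0.00997878] 0.007940766284064375
wall x -32.47340967176147 cover edge x -32.13988432270731
wall x -32.61529876933003 cover edge x -32.18368816330408
top plane [ 1.01388071e-03 -3.42124303e-03  4.01673520e+01]
```

Request:
move_arm:
  targets:
    - [0, 0, 0, 0, 0.15, 0, 0.5]
    - [0, 0, 0, 0, 0.25, 0, 0.5]
    - [0, 0, 0, 0, 0.35, 0, 0.5]

```text
t: 15.3
eef_pos: [0.4711, -0.1338, 0.0643]
tcp_rot: [-0.519, 0.519, 0.479, -0.481]
ft_force: [-9.7, 3.5, 56.1]
gripper_width: 0.0076
```

```bash
python3 prof.py
```

```text
[ 0.47108694 -0.13376571  0.06428768] [-9.67529947  3.47876688 56.0792036 ] [0.70159987 2.1552534  0.0213137 ] 0.007562794282491527
wall x -32.5530997114108 cover edge x -32.311728924402736
wall x -32.68650405215275 cover edge x -32.405943721644206
top plane [ 6.77561386e-03 -6.96135188e-04  3.77317066e+01]
```

Request:
move_arm:
  targets:
    - [0, 0, 0, 0, -0.1, 0, 0.5]
    - [0, 0, 0, 0, -0.1, 0, 2]
    - [0, 0, 0, 0, -0.1, 0, 3]
    - [0, 0, 0, 0, -0.1, 0, 3]

```text
t: 15.85
eef_pos: [0.4711, -0.1338, 0.0653]
tcp_rot: [-0.519, 0.519, 0.479, -0.481]
ft_force: [0.2, -0.1, 0.7]
gripper_width: 0.0297
```

Request:
move_arm:
  targets:
    - [0, 0, 0, 0, -2, 0, 3]
    - [0, 0, 0, 0, -5, 0, 3]
    - [0, 0, 0, 0, -9, 0, 3]
    - [0, 0, 0, 0, -9, 0, 3]

```text
t: 16.35
eef_pos: [0.4719, -0.1339, 0.1573]
tcp_rot: [-0.518, 0.52, 0.48, -0.48]
ft_force: [-0.1, -0.6, -0.5]
gripper_width: 0.0299
```

```bash
python3 - <<'E'
from h import *
s=bot.read_state();print(s['eef_pos'],s['gripper_width'],s['ft_force'])
p,d=bot.capture('wrist');cv2.imwrite('pics/w15.png',cv2.resize(p[110:310,160:400],None,fx=3,fy=3,interpolation=cv2.INTER_CUBIC))
c=cam('wrist',s);X=cloud(c,d)
yaw=np.radians(-4.5);ax=np.array([np.cos(yaw),np.sin(yaw),0]);ay=np.array([-np.sin(yaw),np.cos(yaw),0]);o=np.array([.4709,-.1335,0])
L=np.stack([(X-o)@ax,(X-o)@ay,X[...,2]],-1)*1000
m=(abs(L[...,0])<28)&(abs(L[...,1])<20)&(L[...,2]>30)&(L[...,2]<43)&(d>0)
Q=L[m];A=np.c_[Q[:,:2],np.ones(len(Q))];g=np.ones(len(Q),bool)
for _ in range(5): k=np.linalg.lstsq(A[g],Q[g,2],rcond=None)[0];g=abs(A@k-Q[:,2])<1
print('top plane',k,g.sum())
m=(abs(L[...,0])<40)&(abs(L[...,1])<36)&(L[...,2]>35)&(L[...,2]<44)
rm=(abs(L[...,0])<30)&(abs(L[...,1])<20)&(L[...,2]>48)&(L[...,2]<56);Q=L[rm];print('rib',cv2.minAreaRect(Q[:,:2].astype(np.float32)),np.median(Q[:,2]))
for n,mm in dict(near=(L[...,0]<-33.5),far=(L[...,0]>33.5),left=(L[...,1]>26.5),right=(L[...,1]<-26.5)).items():
    Q=L[mm&(L[...,2]>37.5)&(L[...,2]<44)&(abs(L[...,0])<42)&(abs(L[...,1])<36)]
    print(n,len(Q),Q.mean(0).round(2) if len(Q) else '',Q.min(0).round(1),Q.max(0).round(1))
E
```

```text
[ 0.47194983 -0.133926    0.15732862] 0.02994903871104235 [-0.11451369 -0.62489334 -0.49430378]
top plane [-7.52605756e-04  2.28624974e-04  3.76231615e+01] 3109
rib ((0.24042987823486328, -0.41172313690185547), (9.640959739685059, 30.128814697265625), 89.83940124511719) 51.362826748904936
near 87 [-35.65  -0.79  39.32] [-37.1  -6.6  37.5] [-33.9   4.9  41.7]
far 82 [35.48 -0.39 39.03] [33.6 -6.4 37.6] [37.3  5.5 41.3]
left 80 [-0.28 28.2  39.37] [-6.  26.5 37.5] [ 6.1 30.  40.9]
right 91 [  0.16 -29.08  39.15] [ -5.6 -31.   37.6] [  6.2 -26.6  41.4]
```

View pics/w15.png

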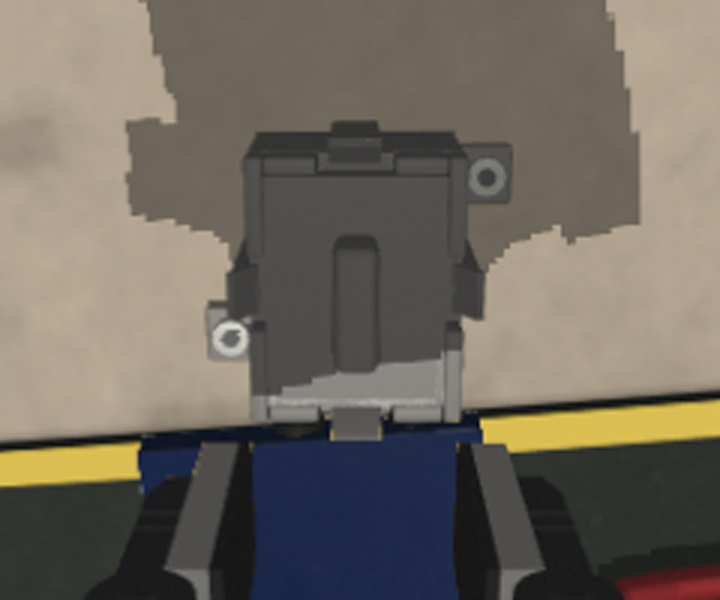

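```bash
python3 -c "
from h import *
print(bot.hand_in())"
```

```text
the job is handed in; nothing more can be done
None
```

The smaller cover is on the junction box and pressed down. By my last measurements it is seated with all four clips snapped back. I handed the job in at about 16.4 s, with the gripper open and clear above the box. The hand-in gives no verdict.

**How it went:** I lifted the cover from its rack slot by its top edge and stood it on the bench. I then tipped it flat with its rib up, gripped the rib, set it on the box and pressed. I did not touch the larger cover.

**One correction:** The first press reached 54 N without the clips passing, because the cover sat about 1.3 mm too far towards +x. I lifted it slightly, shifted it back and pressed again. The second press took about 23 N, then the force dropped as the clips passed. Pressing on against the seat peaked at 56 N, well under the wrist limit.

**Last checks, after letting go (depth image from the wrist camera):**

| Check | Measured |
|---|---|
| Cover top height | 37.6 mm above the bench, so its underside is at about 27.6 mm (seated is 28) |
| Level | tilt below 0.001 rad |
| Sideways offset | about 0.5 mm |
| Square to the box | within about 0.003 rad of the box yaw I measured |
| Clip spacing | within 0.4 mm of the rest positions, so all four clips look upright |

I could not read the clip angles directly, so the clip result rests on the images. No check failed or disagreed at the end.

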